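Charge the bench tumbler and hold its lid over the drum

TASK

Load the bench tumbler: lift the handle of its hinged loading pan to tip all five wooden knobs into the drum, then let the pan back down onto its rest. Then take the drum's lid by its handle, carry it over the bottle and jars, and finish still holding it, level and motionless, a finger's width (about 15 mm) above the drum's rim, centred on the mouth with its two ears in line with the drum's two clamp forks. The seal on the rim is freshly greased and I want to look it over before I close up, so don't let go of the lid and never let it touch the tumbler; leave the bottle, the jars and the sanding block where they stand.

Things in the scene. Friction and masses are not known exactly. Their poses are not given: they have to be found in the camera images.
- drum_mouth (a point): Centre of the drum's round open mouth at rim height, 115 mm above the table. x and y level, z up; x runs along the line through the two dark steel clamp forks on opposite sides of the drum (80 mm from the axis, tops 7 mm below the rim, 22 mm gap in each); the loading pan stands on the +y side. Drum: aluminium, black seal on the rim, outer diameter 140 mm, inner 132 mm, 79 mm deep
- pan_handle (a point): Centre of the pan's wooden handle bar: round, 12 mm thick, 70 mm long, level, along its x (parallel to the pan's pivot); free all round between end stalks 30 mm either side of the centre; the top edge of the pan's end wall is 30 mm off toward the drum and 20 mm lower. At rest the bar is 218 mm from the drum axis along +y of drum_mouth, 203 mm above the table. The point turns with the pan
- pan_hinge (a point): Middle of the pan's pivot axis, which is parallel to x of drum_mouth: 108 mm above the table, 88 mm from the drum axis along +y of drum_mouth. At rest the handle bar is 130 mm farther out and 95 mm higher than this point
- pan (a joint): Pan angle (rad): 0 level on its rest, grows as the handle is lifted up and over toward the drum, stop at 1.15. A light spring and its weight return it to 0 when let go; lifting takes under 4 N. Steel pan 100 x 66 mm, walls 25 mm high, open at the end next to the drum; that edge swings in over the mouth (at the stop 42 mm from the axis, 13 mm above the rim). Tipped to 1.1, all knobs slide out
- lid_handle (a point): Centre of the black bar handle of the drum's lid: bar 84 mm long (x), 16 mm thick (y), 22 mm high, on two posts 30 mm either side of the centre; centre 43 mm above the lid's underside and 29 mm above the lid's top face
- lid_under (a point): Centre of the lid's lowest face. Aluminium lid, z up, about 0.25 kg: flange 148 mm across, 6 mm thick, over a plug 120 mm across, 8 mm deep, that goes into the drum; top of handle 54 mm up. Two alike forked ears stick out along +x and -x to 91 mm from the centre, 16 mm wide; closed, they sit over the drum's clamp forks (either way round). Lies flat on the table at the start
- knob_1_c (a point): Centre of pale wooden drawer knob 1, 24 mm across and 25 mm tall; stands in the loading pan at the start
- knob_2_c (a point): Centre of pale wooden drawer knob 2, 24 mm across and 25 mm tall; stands in the loading pan at the start
- knob_3_c (a point): Centre of pale wooden drawer knob 3, 24 mm across and 25 mm tall; stands in the loading pan at the start
- knob_4_c (a point): Centre of pale wooden drawer knob 4, 24 mm across and 25 mm tall; stands in the loading pan at the start
- knob_5_c (a point): Centre of pale wooden drawer knob 5, 24 mm across and 25 mm tall; stands in the loading pan at the start
- varnish_bottle: Brown bottle with black cap, 42 mm across, 90 mm tall; origin under its centre; leave it alone
- ochre_jar: Ochre jar with black cap, 39 mm across, 48 mm tall; origin under its centre; leave it alone
- white_jar: White jar with screw cap, 42 mm across, 64 mm tall; origin under its centre; leave it alone
- sanding_block: Cork-coloured sanding block, 56 x 85 x 24 mm; origin under its centre; leave it alone
- lid: The drum's lid as a whole; its origin and axes are those of lid_under
- tumbler: The bench tumbler as a whole, fixed to the table: green bedplate 150 x 300 x 14 mm (from 95 mm on the -y side of the drum axis to 205 mm on the +y side), drum, pan bracket; origin on the table under the drum axis, axes as drum_mouth

How it is judged:
By the outcome, as a careful person would: the job done as asked, in the order asked, and still so for the second after the job is handed in, while the arm keeps its last pose, push and grip.
It also fails if it takes over 61 s, if anything falls off the work surface, if the arm or the gripper's body presses on something with over 40 N, if the wrist force passes 120 N, or if a joint passes its speed limit or range.

ROBOT

A 6-joint arm with a two-finger parallel gripper is mounted at the origin on a cart in front of the work surface, level with it; the furniture and walls round the work are solid. World frame = base frame: x ahead of the robot, y to its left, z up, the work surface at z = 0. Lengths are in m, angles in rad, forces in N, time in s.
With the tool pointing down it reaches from about 0.25 to 0.775 m from the base axis. Payload 4 kg.
Tool frame: the origin (TCP) lies midway between the tips of the shut fingers; the grasp point (between the pads) lies robot.grip_point_offset behind it (robot.grip_point_offset is the distance from the TCP to the grasp point, in m); z points along the fingers, x is the direction in which the jaws open and shut, and the axes are right-handed (so a half turn about z gives the same grasp; the last joint's range is limited). The gripper opens to 94 mm and grips with 3 to 60 N. Pads are 16 mm wide; open, the fingers measure 119 mm over their backs; the gripper's body (75 mm by 177 mm) begins 78 mm behind the grasp point.
Start: joints at [1.131, 0.087, 1.371, -0, 1.684, -0.103], TCP at [0.182, 0.519, 0.206] pointing down, gripper open.
Joint ranges: [-3.1, 3.1], [-0.76, 2.03], [0.27, 2.55], [-1.08, 4.22], [0.17, 2.65], [-2.57, 2.57]. Speed limits (rad/s): [2.79, 2.79, 3.14, 3.14, 3.14, 3.14].

INTERFACE

Orientations are given as [roll, pitch, yaw] about the fixed x, y, z axes, in that order (R = Rz(yaw) Ry(pitch) Rx(roll)).
In Python, from bench import robot, optics, finder gives the robot as it stands. The module is installed in compiled form; this text tells all that it offers.
- The arm moves only by the tool arm_command, never from a script. Its argument "plan" is a list of rows, each a list of 5 numbers: the opening, from 0 (shut) to 1 (fully open), then the shift along the world's x, y, z in m, then the turn about the world's z in degrees. A call has 1 to 10 rows; each row is the pose to reach, as a shift and turn from the pose commanded when the call began; what a row does not reach only later rows make up. A row lasts 1/8 s, in which the tool goes at most 62.5 mm and 10.7 degrees, less where a joint would pass 70% of its speed; a pose out of reach is approached as far as the arm can. A call with a gripper value outside its range is refused whole. The fingers move at their own pace and stop on an object; the grip force is fixed at half the most. Time passes only in rows, so rows that repeat a pose let the fingers close. It gives the time, the measured TCP pose, the force and the opening at its end, in the units of the state.
- robot.get_obs(): the state, without advancing time (a new reading comes with each control period).
- optics.snapshot(name): name is "scene" or "top"; returns a dict with "image" (420x560x3 uint8, red, green, blue), "fx", "fy", "cx", "cy" (pixels), "dist" ([k1, k2, p1, p2, k3] as OpenCV has them; the pictures are not rectified), "position" and "rotation" of the camera in the world. Camera axes: x right, y down, z forward; pixel columns grow to the right and rows downward; lengths in m; the calibration is good to about 2 mm. A picture is of the moment at which its call begins. There is no depth.
- robot.close_job(): hands the job in, once; it reports no verdict.
Trained networks look in the newest picture that a camera, given by its name, has taken for a name from the list of things; names that differ only in an ending like _2 or _b are one class to them, and where a whole thing is asked for, a point or a joint stands for the part that bears it (a point fixed in the world has none). Each returns a list of dicts, best first, with "p" (0 to 1); they miss things now and then, are a little off and sometimes report something else, mostly with a low value. They report only what shows in the picture. A call takes as long as a camera call.
- finder.masks_of(label, camera): "pixels" (420x560 bool, what is visible of it) and "extent" ([left, top, right, bottom] in pixels, round what is visible of it).
The state is a dict: "time": time; "joint_positions": joint angles; "qvel": joint speeds; "joint_torque": joint torques, N m; "tool_pos": TCP position; "ee_rot": TCP orientation; "wrist_force": force on the tool from outside, world axes, zero at the start; "wrist_torque": the same for the moment, N m; "width": finger opening in m.
Only numpy, scipy, OpenCV 4.12 (cv2) and the standard library are available. Lean on these libraries where they do the work, as an engineer would, in place of code of your own. Each camera call takes 0.05 s, during which the arm holds its last target.

## Working session

There is one attempt and no reset: what is moved stays moved. The work goes in short steps, Python scripts to look and compute and a tool call to move; the robot and the scene stay as the last step left them, time stands still between calls to the robot, and variables do not carry over. Pictures are saved under pics/ and viewed, and the job is handed in when it is done.

Besides the shell and the picture viewer there is one more tool, called as name(argument=value, ...) on one line, values as JSON. arm_command: Moves the arm, as the interface text tells. Its arguments: {"type":"object","properties":{"plan":{"type":"array","items":{"type":"array","items":{"type":"number"}}}},"required":["plan"]}

```bash
mkdir -p pics
cat > h.py <<'E'
import numpy as np, cv2
from bench import robot, optics, finder
def snap(n,f):
    s=optics.snapshot(n); cv2.imwrite('pics/'+f,s['image'][:,:,::-1]); return s
def K(s): return np.array([[s['fx'],0,s['cx']],[0,s['fy'],s['cy']],[0,0,1.]])
def ray(s,u,v):
    p=cv2.undistortPoints(np.array([[[u,v]]],float),K(s),np.array(s['dist'],float))[0,0]
    return np.array(s['rotation'])@np.array([p[0],p[1],1.])
def atz(s,u,v,z):
    d=ray(s,u,v); o=np.array(s['position']); return o+d*(z-o[2])/d[2]
def proj(s,P):
    R=np.array(s['rotation']); P=np.atleast_2d(P)
    q=(P-np.array(s['position']))@R
    r,_=cv2.projectPoints(q.reshape(-1,1,3),np.zeros(3),np.zeros(3),K(s),np.array(s['dist'],float)); return r[:,0]
E
python3 - <<'E'
from h import *
for n in ('scene','top'):
    s=snap(n,n+'0.png'); print(n,s['position'],np.round(s['rotation'],3).tolist(),s['fx'],s['dist'])
    for l in ('tumbler','lid','pan_handle','pan','lid_handle','varnish_bottle','ochre_jar','white_jar','sanding_block','knob_1_c'):
        for m in finder.masks_of(l,n)[:5]: print(l,round(m['p'],2),m['extent'],m['pixels'].sum())
o=robot.get_obs(); print(o, robot.grip_point_offset)
E
```

```text
scene [-0.25481463 -0.75942582  0.76724746] [-2.077, 0.016, -0.768] 479.5978445095047 [0.02916179 0.         0.         0.         0.        ]
tumbler 0.95 [248.2, 160.8, 325.8, 283.2] 4711
tumbler 0.67 [311.3, 308.4, 351.2, 339.0] 988
lid 0.61 [153.1, 216.0, 211.6, 244.6] 1143
lid 0.17 [280.3, 164.7, 318.8, 218.0] 731
pan_handle 0.6 [283.6, 164.1, 319.5, 220.0] 651
pan_handle 0.52 [248.1, 162.6, 328.0, 286.0] 5111
pan 0.96 [282.4, 161.4, 319.4, 218.9] 855
lid_handle 0.71 [156.5, 214.4, 213.4, 244.7] 1117
varnish_bottle 0.6 [310.8, 309.1, 352.2, 340.4] 975
varnish_bottle 0.53 [213.3, 224.4, 225.1, 253.8] 269
ochre_jar 0.67 [247.6, 161.3, 328.9, 291.6] 5116
ochre_jar 0.63 [216.3, 249.9, 228.8, 270.9] 235
white_jar 0.6 [219.6, 214.6, 235.6, 244.0] 289
white_jar 0.59 [295.8, 187.9, 300.5, 194.4] 41
sanding_block 0.76 [311.9, 309.1, 353.8, 338.5] 983
top [0.36804248 0.02902321 1.52181234] [-3.022, -0.001, -1.541] 497.92347754887487 [-0.10451068  0.          0.          0.          0.        ]
tumbler 0.62 [154.5, 237.5, 205.0, 287.1] 1820
tumbler 0.55 [241.1, 143.9, 323.3, 265.8] 5081
li
[... 596 characters left out ...]
65.4, 260.8, 174.6] 47
{'time': 1.1, 'joint_positions': array([ 1.13088506e+00,  8.71975487e-02,  1.37069625e+00, -2.03505424e-05,
        1.68359384e+00, -1.03125432e-01]), 'qvel': array([ 0.00086636,  0.00098895,  0.00098305,  0.00194518,  0.00133607,
       -0.0009452 ]), 'joint_torque': array([-5.22413302e-05, -3.40035152e+01, -3.02606893e+01,  7.18346774e-02,
        2.33269884e-02,  1.91000129e-05]), 'tool_pos': array([0.18178373, 0.51911271, 0.20550912]), 'ee_rot': array([ 3.14156173e+00, -1.02371181e-04,  1.23400821e+00]), 'wrist_force': array([ 0.67787806, -0.79109316,  0.20413019]), 'wrist_torque': array([ 0.00729919,  0.04917597, -0.06969176]), 'width': 0.09383773928615106} 0.0188
```

```bash
sed -i "s/R=np.array(s\['rotation'\])/R=RR(s)/; s/np.array(s\['rotation'\])@/RR(s)@/" h.py
cat >> h.py <<'E'
from scipy.spatial.transform import Rotation
def RR(s):
    r=np.array(s['rotation']); return r if r.shape==(3,3) else Rotation.from_euler('xyz',r).as_matrix()
E
python3 - <<'E'
from h import *
import pickle
a=snap('scene','s1.png');b=snap('top','t1.png')
pickle.dump((a,b),open('snaps0.pkl','wb'))
A=cv2.imread('pics/s1.png')[140:360,130:380];B=cv2.imread('pics/t1.png')[120:310,140:400]
cv2.imwrite('pics/s1c.png',cv2.resize(A,None,fx=2.7,fy=2.7,interpolation=cv2.INTER_CUBIC))
cv2.imwrite('pics/t1c.png',cv2.resize(B,None,fx=3,fy=3,interpolation=cv2.INTER_CUBIC))
E
```

```text
(no output)
```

View pics/s1c.png

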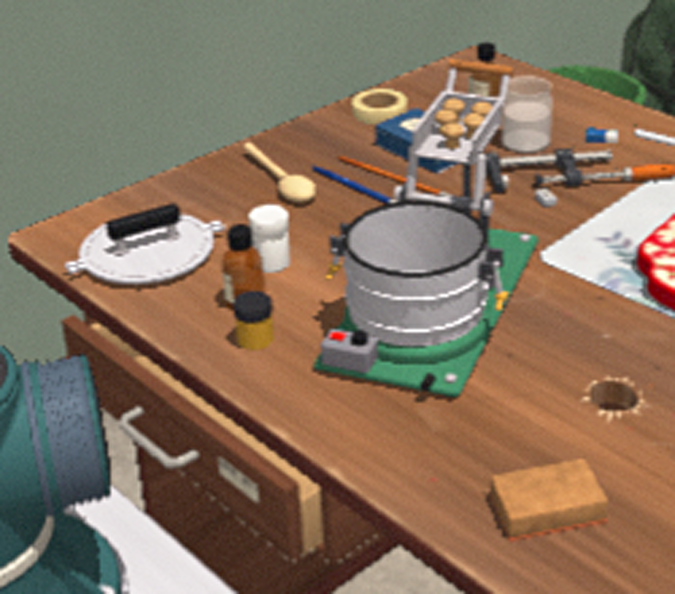

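View pics/t1c.png

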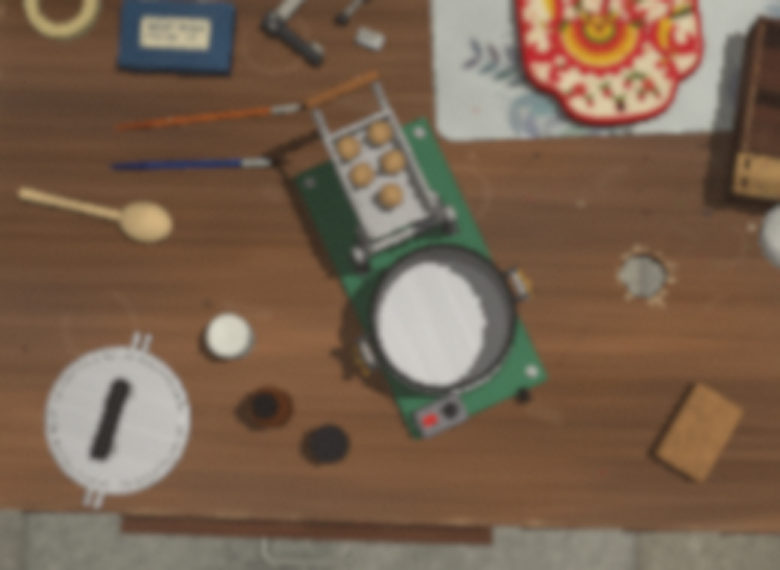

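View pics/s1.png

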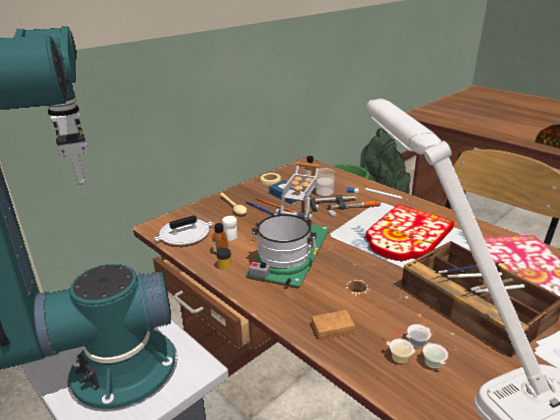

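View pics/t1.png

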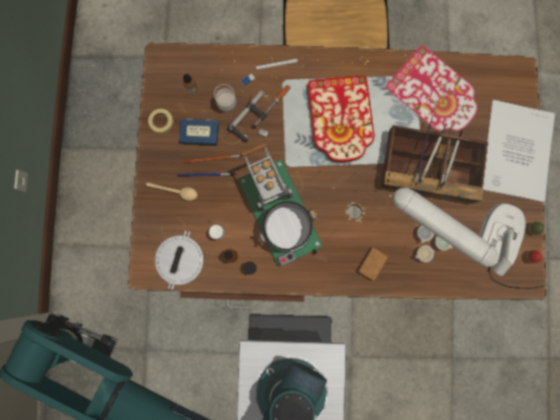

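```bash
cat > m.py <<'E'
from h import *
import pickle
a,b=pickle.load(open('snaps0.pkl','rb'))
T=lambda u,v:(140+u/3-.33,120+v/3-.33)
S=lambda u,v:(130+u/2.7-.3,140+v/2.7-.3)
def top(u,v,z): return atz(b,*T(u,v),z)
def sc(u,v,z): return atz(a,*S(u,v),z)
E
python3 - <<'E'
from m import *
np.set_printoptions(precision=4,suppress=True)
print('mouth top',top(444,319,.115),'scene', sc(416,239,.115))
print('bar top',top(307,106,.203),top(380,74,.203),'scene',sc(449,65,.203),sc(511,73,.203))
print('lid flange top', top(118,420,.014),'sc',sc(147,249,.014))
print('lid bar', top(123,381,.054),top(98,459,.054),'sc',sc(108,220,.05),sc(179,210,.05))
print('ears',top(142,342,.01),top(93,498,.01),'sc',sc(70,268,.01),sc(219,227,.01))
print('forks', top(518,284,.1),top(366,352,.1),'sc',sc(338,247,.108),sc(493,258,.108))
print('bottle',top(264,405,.09),sc(238,233,.09)); print('white',top(228,337,.064),sc(269,215,.064)); print('ochre',top(326,443,.048),sc(252,303,.048))
E
```

```text
mouth top [0.4906 0.0236 0.115 ] scene [0.4896 0.0227 0.115 ]
bar top [0.6721 0.1532 0.203 ] [0.7036 0.0883 0.203 ] scene [0.669  0.1543 0.203 ] [0.6998 0.0914 0.203 ]
lid flange top [0.387  0.3494 0.014 ] sc [0.3796 0.3425 0.014 ]
lid bar [0.425  0.3378 0.054 ] [0.3477 0.3588 0.054 ] sc [0.3537 0.3726 0.05  ] [0.4217 0.3348 0.05  ]
ears [0.467  0.3297 0.01  ] [0.3078 0.3718 0.01  ] sc [0.3012 0.3752 0.01  ] [0.4689 0.3299 0.01  ]
forks [ 0.5277 -0.0463  0.1   ] [0.4582 0.0969 0.1   ] sc [0.4338 0.0746 0.108 ] [ 0.5249 -0.0468  0.108 ]
bottle [0.4051 0.1933 0.09  ] [0.3988 0.1911 0.09  ]
white [0.471  0.2344 0.064 ] [0.4709 0.2341 0.064 ]
ochre [0.3708 0.1356 0.048 ] [0.3664 0.1311 0.048 ]
```

```bash
cat > ov.py <<'E'
from m import *
def tumbler_pts(x,y,yw):
    R=lambda p:np.c_[x+np.cos(yw)*p[:,0]-np.sin(yw)*p[:,1], y+np.sin(yw)*p[:,0]+np.cos(yw)*p[:,1],p[:,2]]
    t=np.linspace(0,2*np.pi,90); c=np.c_[np.cos(t),np.sin(t),0*t]
    L=[c*[.07,.07,0]+[0,0,.115], c*[.066,.066,0]+[0,0,.115]]
    L.append(np.array([[-.075,-.095,.014],[.075,-.095,.014],[.075,.205,.014],[-.075,.205,.014],[-.075,-.095,.014]]))
    L.append(np.array([[-.035,.218,.203],[.035,.218,.203]]))
    L.append(np.array([[-.08,0,.108],[-.07,0,.108]]));L.append(np.array([[.08,0,.108],[.07,0,.108]]))
    return [R(p) for p in L]
def lid_pts(x,y,yw,z=0):
    R=lambda p:np.c_[x+np.cos(yw)*p[:,0]-np.sin(yw)*p[:,1], y+np.sin(yw)*p[:,0]+np.cos(yw)*p[:,1],p[:,2]+z]
    t=np.linspace(0,2*np.pi,90); c=np.c_[np.cos(t),np.sin(t),0*t]
    L=[c*[.074,.074,0]+[0,0,.014]]
    L.append(np.array([[-.042,-.008,.054],[.042,-.008,.054],[.042,.008,.054],[-.042,.008,.054],[-.042,-.008,.054]]))
    L.append(np.array([[-.091,-.008,.011],[-.091,.008,.011]]));L.append(np.array([[.091,-.008,.011],[.091,.008,.011]]))
    return [R(p) for p in L]
def draw(s,Ls,f,box,k,col=(255,255,0)):
    x0,y0,x1,y1=box
    im=cv2.resize(s['image'][y0:y1,x0:x1,::-1],None,fx=k,fy=k,interpolation=cv2.INTER_CUBIC)
    for P in Ls:
        q=(proj(s,P)-[x0,y0]+.5)*k
        cv2.polylines(im,[np.round(q*8).astype(np.int32)],False,col,1,cv2.LINE_AA,3)
    cv2.imwrite('pics/'+f,im)
E
python3 - <<'E'
from ov import *
L=tumbler_pts(.490,.0232,np.radians(-63.6))+lid_pts(.3865,.351,np.radians(-15))
draw(a,L,'so.png',(145,150,345,295),4); draw(b,L,'to.png',(145,135,330,285),4)
E
```

```text
(no output)
```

View pics/so.png

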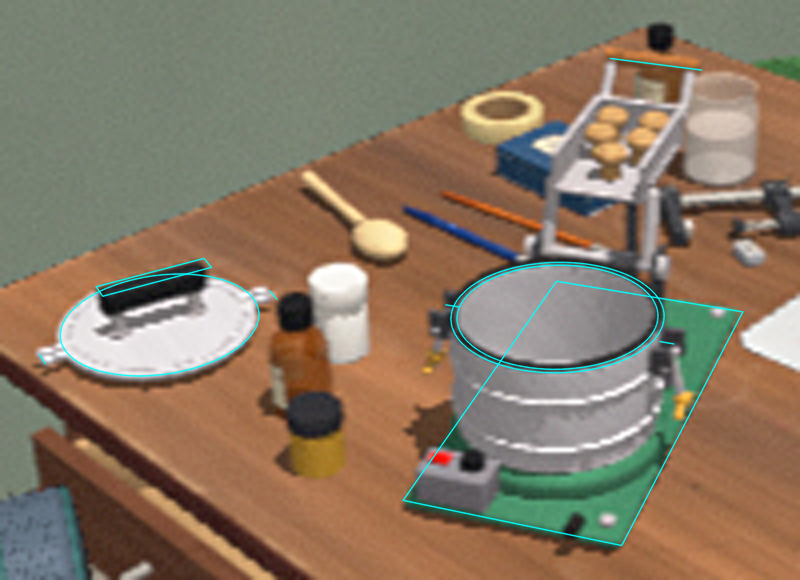

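View pics/to.png

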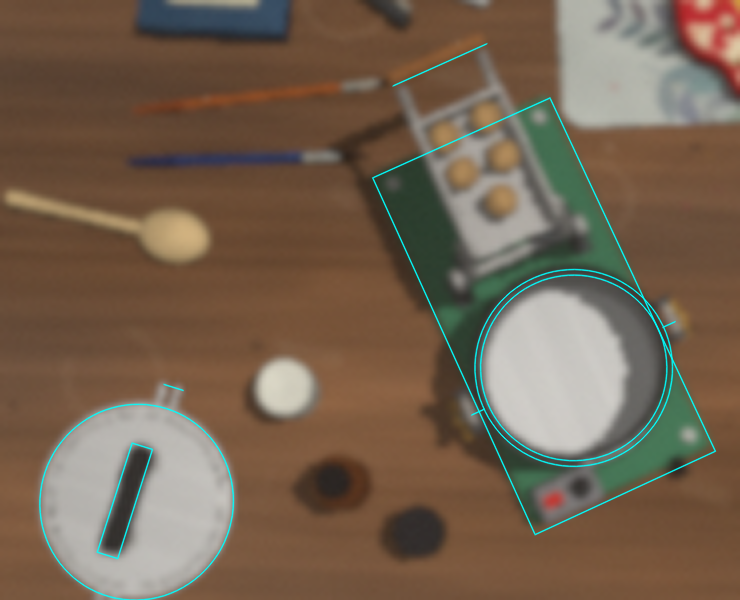

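arm_command(plan=[[0.6,0.01,-0.008,0.02,-2],[0.4,0.04,-0.032,0.04,-6],[0.28,0.08,-0.063,0.06,-10],[0.28,0.125,-0.098,0.07,-14],[0.28,0.17,-0.134,0.07,-18],[0.28,0.215,-0.169,0.07,-22],[0.28,0.26,-0.204,0.07,-26],[0.28,0.305,-0.24,0.07,-30],[0.28,0.35,-0.275,0.07,-34],[0.28,0.395,-0.31,0.07,-38]])

```text
time: 2.45
tool_pos: [0.5781, 0.2078, 0.2756]
ee_rot: [-3.142, -0.001, 0.568]
wrist_force: [0.4, 1.0, 0.6]
width: 0.0262
```

arm_command(plan=[[0.28,0.04,-0.032,0,-3],[0.28,0.075,-0.06,0,-5],[0.28,0.1,-0.079,0,-6.3],[0.28,0.11,-0.087,-0.01,-6.3],[0.28,0.11,-0.087,-0.01,-6.3],[0.28,0.11,-0.087,-0.01,-6.3]])

```text
time: 3.2
tool_pos: [0.6859, 0.1232, 0.2657]
ee_rot: [-3.141, 0.0, 0.462]
wrist_force: [-0.4, -0.1, 0.8]
width: 0.0264
```

```bash
cat > look.py <<'E'
from ov import *
import sys
def look(tag,sb,tb,L=[],k=4):
    a=optics.snapshot('scene');b=optics.snapshot('top')
    pickle.dump((a,b),open('snaps_%s.pkl'%tag,'wb'))
    draw(a,L,'s_%s.png'%tag,sb,k);draw(b,L,'t_%s.png'%tag,tb,k)
    o=robot.get_obs(); print(o['time'],o['tool_pos'],np.degrees(o['ee_rot']),o['wrist_force'],o['width'])
    return a,b,o
E
python3 - <<'E'
from look import *
a,b,o=look('p1',(220,90,380,240),(210,90,350,210),k=5)
E
```

```text
3.3 [0.68605694 0.12333794 0.26649802] [ 1.79991831e+02 -6.73453910e-02  2.65038868e+01] [-0.16745385 -0.58777148  0.19334991] 0.026512606841223123
```

View pics/s_p1.png

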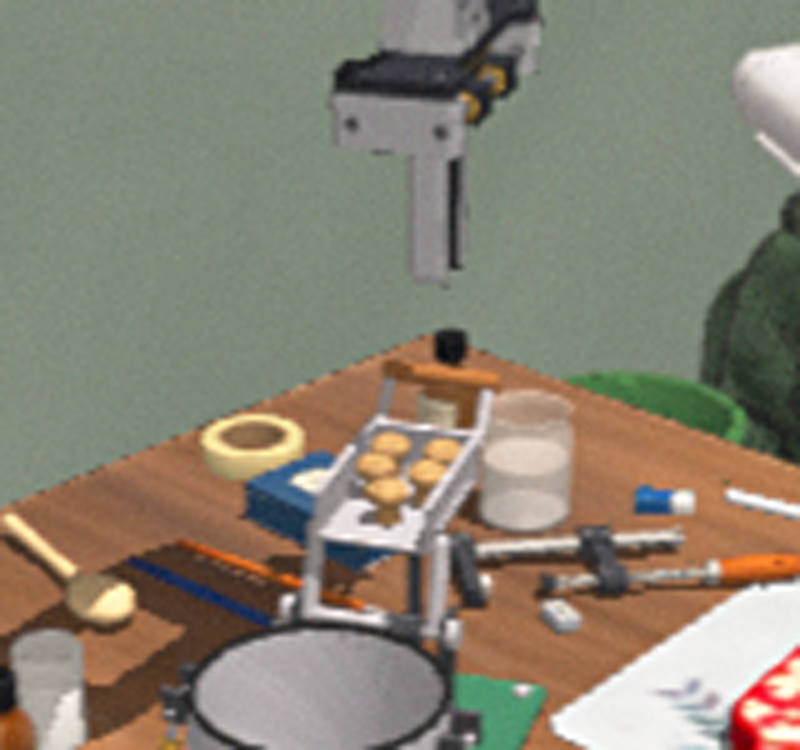

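View pics/t_p1.png

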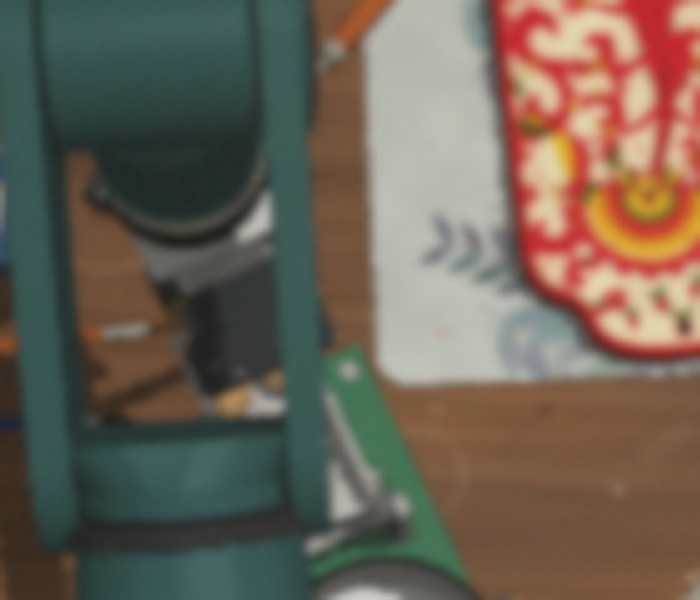

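arm_command(plan=[[0.28,0,0,-0.02,0],[0.28,0,0,-0.04,0],[0.28,0.0,0,-0.06,0],[0.28,0,0,-0.079,0],[0.28,0,0,-0.079,0],[0.2,0,0,-0.079,0],[0.2,0,0,-0.079,0]])

```text
time: 4.18
tool_pos: [0.6874, 0.1222, 0.1881]
ee_rot: [3.141, -0.003, 0.461]
wrist_force: [-0.2, 0.1, 0.2]
width: 0.0189
```

Run:
```python
from look import *
a,b,o=look('p2',(240,130,360,240),(210,90,350,210),k=6)
```

```text
4.275 [0.68722538 0.1221497  0.18769557] [ 1.79962099e+02 -1.09178593e-01  2.64005025e+01] [ 0.25591065 -0.33819305 -0.2975352 ] 0.018656548514469167
```

View pics/s_p2.png

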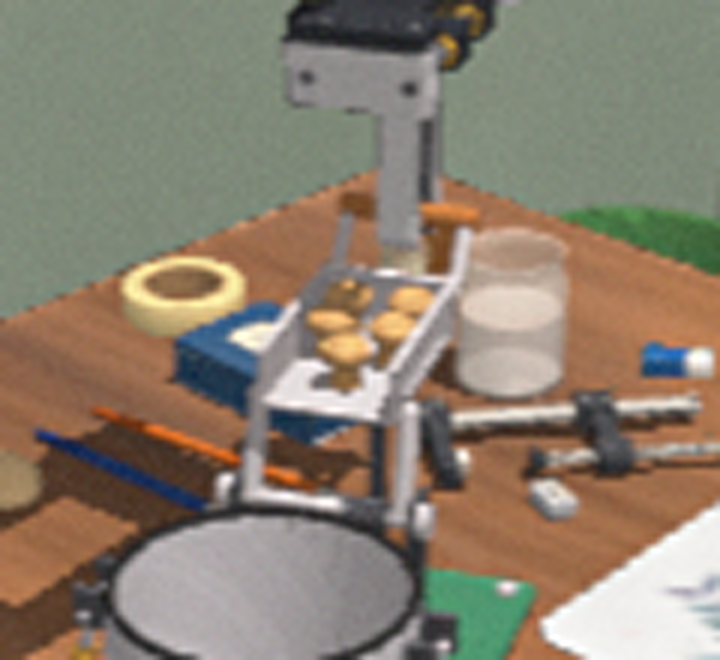

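```bash
python3 -c "
import numpy as np
c,s=np.cos(np.radians(26.4)),np.sin(np.radians(26.4));p=np.hypot(.13,.095)+0;o=np.arctan2(.095,.13)
for th in np.r_[.02,np.arange(.06,1.15,.06),1.145,1.16]:
  h=.130-p*np.cos(o+th);z=p*np.sin(o+th)-.095
  print(round(th,3),np.round([-h*c,-h*s,z],3))
"
```

```text
0.02 [-0.002 -0.001  0.003]
0.06 [-0.005 -0.003  0.008]
0.12 [-0.011 -0.005  0.015]
0.18 [-0.017 -0.008  0.022]
0.24 [-0.024 -0.012  0.028]
0.3 [-0.03  -0.015  0.034]
0.36 [-0.037 -0.019  0.04 ]
0.42 [-0.045 -0.022  0.045]
0.48 [-0.052 -0.026  0.049]
0.54 [-0.06  -0.03   0.053]
0.6 [-0.068 -0.034  0.057]
0.66 [-0.077 -0.038  0.06 ]
0.72 [-0.085 -0.042  0.062]
0.78 [-0.094 -0.046  0.064]
0.84 [-0.102 -0.051  0.065]
0.9 [-0.111 -0.055  0.066]
0.96 [-0.119 -0.059  0.066]
1.02 [-0.128 -0.064  0.065]
1.08 [-0.137 -0.068  0.064]
1.14 [-0.145 -0.072  0.063]
1.145 [-0.146 -0.072  0.063]
1.16 [-0.148 -0.073  0.062]
```

arm_command(plan=[[0.2,-0.002,-0.001,0.003,0],[0.2,-0.005,-0.003,0.008,0],[0.2,-0.011,-0.005,0.015,0],[0.2,-0.017,-0.008,0.022,0],[0.2,-0.024,-0.012,0.028,0],[0.2,-0.03,-0.015,0.034,0],[0.2,-0.037,-0.019,0.04,0],[0.2,-0.045,-0.022,0.045,0],[0.2,-0.049,-0.024,0.047,0]])

```text
time: 5.4
tool_pos: [0.6381, 0.0984, 0.2362]
ee_rot: [3.141, -0.005, 0.461]
wrist_force: [3.8, 2.2, 3.7]
width: 0.0189
```

Run:
```python
from look import *
a,b,o=look('p3',(240,130,360,240),(210,90,350,210),k=6)
```

```text
5.5 [0.63758795 0.09821862 0.2350157 ] [ 1.79981034e+02 -1.23410370e-01  2.64093938e+01] [3.11780177 2.33996093 3.40778183] 0.01896223238313337
```

View pics/s_p3.png

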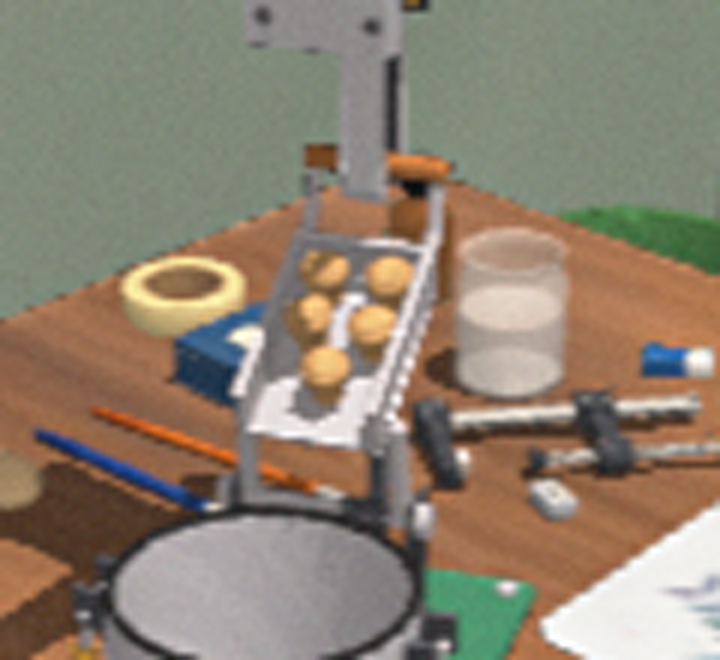

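arm_command(plan=[[0.2,-0.007,-0.004,0.004,0],[0.2,-0.015,-0.008,0.008,0],[0.2,-0.023,-0.012,0.012,0],[0.2,-0.032,-0.016,0.014,0],[0.2,-0.041,-0.02,0.016,0],[0.2,-0.051,-0.025,0.018,0],[0.2,-0.061,-0.03,0.019,0],[0.2,-0.071,-0.035,0.018,0],[0.2,-0.081,-0.041,0.017,0],[0.2,-0.09,-0.045,0.016,0]])

```text
time: 6.75
tool_pos: [0.5469, 0.0525, 0.2492]
ee_rot: [3.141, 0.001, 0.46]
wrist_force: [1.7, -0.4, 0.4]
width: 0.0195
```

arm_command(plan=[[0.2,-0.005,-0.002,-0.001,0],[0.2,-0.008,-0.004,-0.001,0],[0.2,-0.009,-0.0045,-0.001,0],[0.2,-0.009,-0.0045,-0.001,0],[0.2,-0.009,-0.0045,-0.001,0],[0.2,-0.009,-0.0045,-0.001,0]])

```text
time: 7.5
tool_pos: [0.5389, 0.0487, 0.2484]
ee_rot: [-3.141, 0.0, 0.461]
wrist_force: [1.2, 1.6, -0.9]
width: 0.0194
```

Run:
```python
from look import *
a,b,o=look('p4',(230,120,360,280),(220,130,340,280),k=5)
```

```text
7.6 [0.53888258 0.04869583 0.24844788] [-1.79997279e+02 -7.01615076e-03  2.64099072e+01] [ 0.35978989  0.15801831 -0.68586485] 0.01896700187152436
```

View pics/s_p4.png

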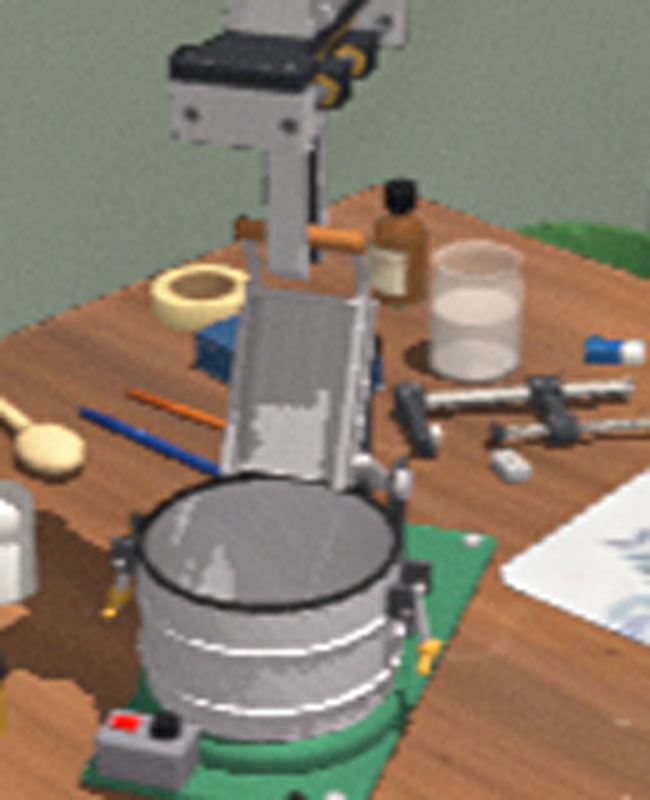

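View pics/t_p4.png

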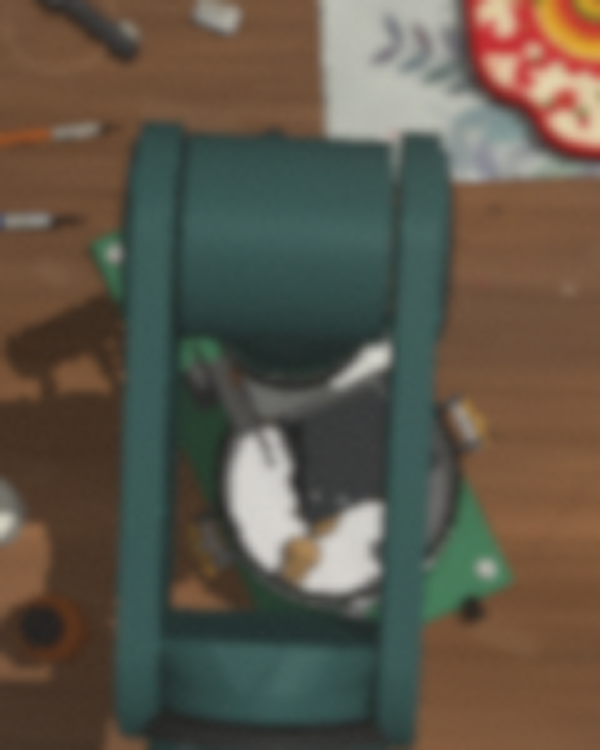

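arm_command(plan=[[0.2,0.004,0.002,0.001,0],[0.2,0.011,0.005,0.002,0],[0.2,0.02,0.01,0.003,0],[0.2,0.029,0.0145,0.004,0],[0.2,0.038,0.019,0.004,0],[0.2,0.046,0.023,0.003,0],[0.2,0.055,0.0275,0.002,0],[0.2,0.063,0.0315,0,0],[0.2,0.071,0.0355,-0.002,0],[0.2,0.08,0.0395,-0.005,0]])

```text
time: 8.85
tool_pos: [0.6193, 0.0885, 0.2434]
ee_rot: [-3.141, -0.0, 0.461]
wrist_force: [0.7, 1.2, -0.4]
width: 0.0192
```

arm_command(plan=[[0.2,0.008,0.004,-0.004,0],[0.2,0.016,0.008,-0.008,0],[0.2,0.023,0.012,-0.012,0],[0.2,0.031,0.015,-0.017,0],[0.2,0.038,0.019,-0.023,0],[0.2,0.044,0.022,-0.029,0],[0.2,0.051,0.026,-0.035,0],[0.2,0.057,0.029,-0.042,0],[0.2,0.063,0.031,-0.049,0],[0.2,0.068,0.034,-0.057,0]])

```text
time: 10.1
tool_pos: [0.6869, 0.1221, 0.186]
ee_rot: [3.142, 0.001, 0.461]
wrist_force: [-0.6, 0.4, 0.1]
width: 0.0187
```

Run:
```python
from look import *
a,b,o=look('p5',(240,120,360,240),(210,90,350,270),k=5)
```

```text
10.2 [0.686273   0.12211178 0.18470572] [-1.79950315e+02  1.77697066e-01  2.64099331e+01] [0.09879992 0.27200015 0.029285  ] 0.019016064975897987
```

View pics/s_p5.png

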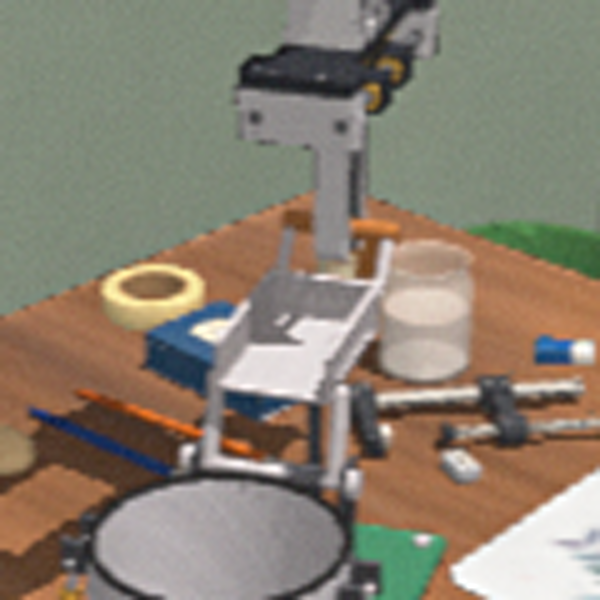

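arm_command(plan=[[0.28,0,0,0.0,0],[0.28,0,0,0.03,0],[0.28,0,0,0.06,0],[0.28,-0.015,0.011,0.08,1],[0.4,-0.05,0.037,0.085,6],[0.6,-0.09,0.067,0.085,13],[0.6,-0.13,0.098,0.085,20],[0.6,-0.175,0.132,0.08,28],[0.6,-0.22,0.166,0.06,36],[0.6,-0.255,0.193,0.03,42]])

```text
time: 11.45
tool_pos: [0.4292, 0.3167, 0.2178]
ee_rot: [3.14, -0.003, 1.2]
wrist_force: [0.8, 0.7, -0.3]
width: 0.0565
```

arm_command(plan=[[0.6,-0.025,0.019,-0.04,4],[0.6,-0.04,0.032,-0.07,6.6],[0.6,-0.045,0.0355,-0.1,6.6],[0.6,-0.045,0.0355,-0.11,6.6],[0.6,-0.045,0.0355,-0.11,6.6]])

```text
time: 12.08
tool_pos: [0.3863, 0.3504, 0.1066]
ee_rot: [-3.141, 0.0, 1.309]
wrist_force: [0.2, 0.7, 0.6]
width: 0.0567
```

Run:
```python
from look import *
a,b,o=look('p6',(140,130,270,260),(120,180,270,300),k=5)
```

```text
12.175 [0.38764205 0.350908   0.1081238 ] [ 1.79898835e+02 -1.22232110e-01  7.49822895e+01] [ 1.09208995 -0.1495449   0.77861225] 0.05619134404527479
```

View pics/s_p6.png

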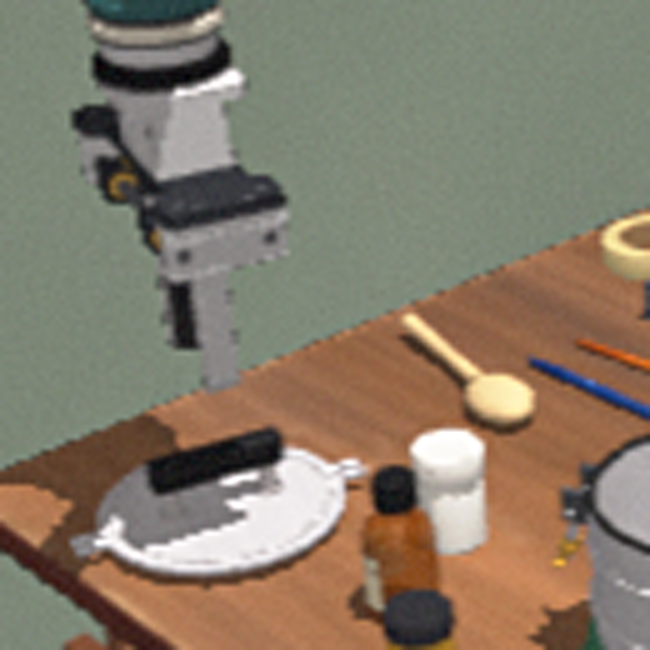

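View pics/t_p6.png

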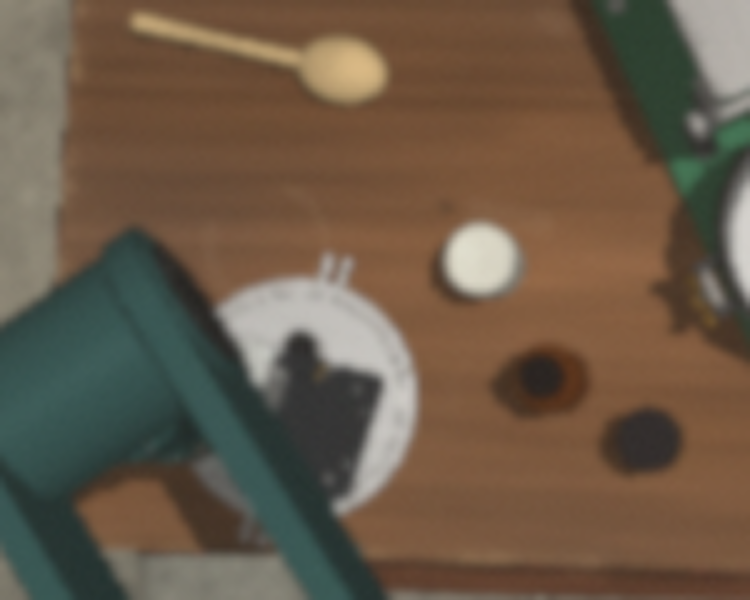

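arm_command(plan=[[0.6,0,0,-0.03,0],[0.6,0,0,-0.06,0],[0.6,0,0,-0.08,0],[0.6,0,0,-0.082,0],[0.3,0,0,-0.082,0],[0.1,0,0,-0.082,0],[0,0,0,-0.082,0],[0,0,0,-0.082,0],[0,0,0,-0.082,0]])

```text
time: 13.3
tool_pos: [0.387, 0.351, 0.0249]
ee_rot: [3.141, -0.001, 1.309]
wrist_force: [0.2, -0.2, 1.1]
width: 0.016
```

arm_command(plan=[[0,0,0,0,0],[0,0,0,0.01,0],[0,0,0,0.03,0],[0,0,0,0.06,0],[0,0,0,0.09,0],[0,0,0,0.12,0],[0,0,0,0.14,0],[0,0,0,0.15,0],[0,0,0,0.15,0]])

```text
time: 14.42
tool_pos: [0.3868, 0.3506, 0.1747]
ee_rot: [3.141, -0.0, 1.309]
wrist_force: [0.3, 0.1, -2.4]
width: 0.0157
```

Run:
```python
from look import *
a,b,o=look('p7',(140,100,270,260),(120,180,270,300),k=5)
```

```text
14.525 [0.38620352 0.35016761 0.17320971] [-1.79916152e+02  1.04721747e-01  7.50018559e+01] [ 0.40148234 -0.08398238 -3.37965213] 0.015446202707790424
```

View pics/s_p7.png

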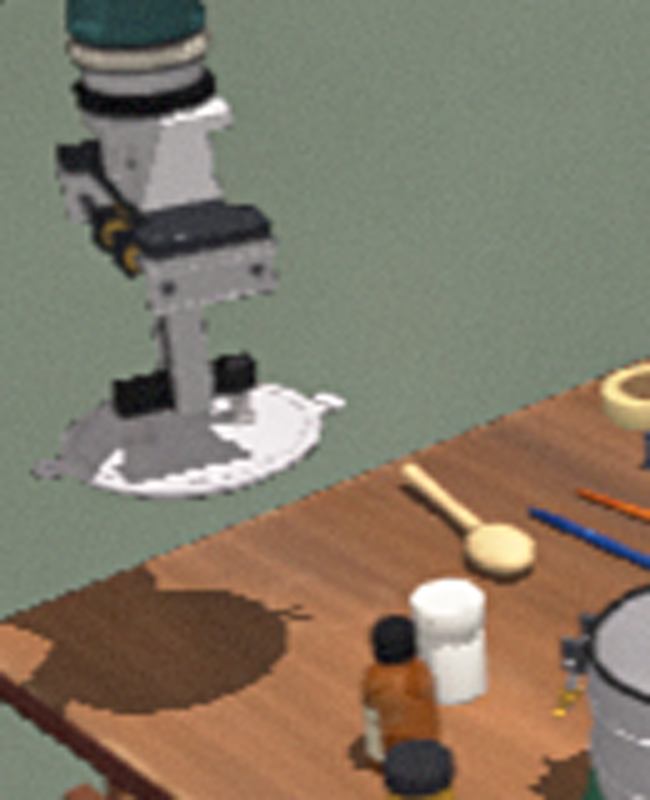

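arm_command(plan=[[0,0.002,-0.006,0.015,-1],[0,0.007,-0.022,0.03,-3],[0,0.015,-0.047,0.045,-7],[0,0.025,-0.08,0.05,-12],[0,0.036,-0.115,0.05,-17],[0,0.048,-0.15,0.05,-22],[0,0.059,-0.185,0.05,-27],[0,0.07,-0.22,0.05,-32],[0,0.081,-0.255,0.05,-37.5],[0,0.091,-0.287,0.05,-42.5]])

```text
time: 15.78
tool_pos: [0.4781, 0.0612, 0.226]
ee_rot: [3.14, -0.001, 0.562]
wrist_force: [0.3, 0.3, -2.6]
width: 0.0159
```

arm_command(plan=[[0,0.006,-0.021,0,-3.3],[0,0.01,-0.034,0,-5.3],[0,0.0125,-0.0405,0,-6.3],[0,0.0125,-0.0405,0,-6.3],[0,0.0125,-0.0405,-0.01,-6.3],[0,0.0125,-0.0405,-0.01,-6.3],[0,0.0125,-0.0405,-0.01,-6.3]])

```text
time: 16.65
tool_pos: [0.49, 0.0236, 0.2142]
ee_rot: [-3.141, 0.0, 0.458]
wrist_force: [0.8, 0.2, -2.9]
width: 0.0157
```

Run:
```python
from look import *
o=robot.get_obs();z=o['tool_pos'][2]-.025
a,b,o=look('p8',(220,130,350,290),(200,150,350,290),tumbler_pts(.490,.0232,np.radians(-63.8))+lid_pts(.490,.0232,np.radians(-63.8),z),k=5)
a,b,o=look('p9',(220,130,350,290),(200,150,350,290),k=5)
```

```text
16.75 [0.4902766  0.0233811  0.21462333] [ 1.79993232e+02 -1.58317329e-02  2.62364916e+01] [-0.05211899  0.15757645 -2.39380445] 0.01587014997886515
16.85 [0.49036313 0.02324811 0.21472903] [ 1.79987650e+02 -2.75142558e-02  2.62201095e+01] [ 0.36334481 -0.0043094  -2.67430601] 0.015427439619180075
```

View pics/s_p8.png

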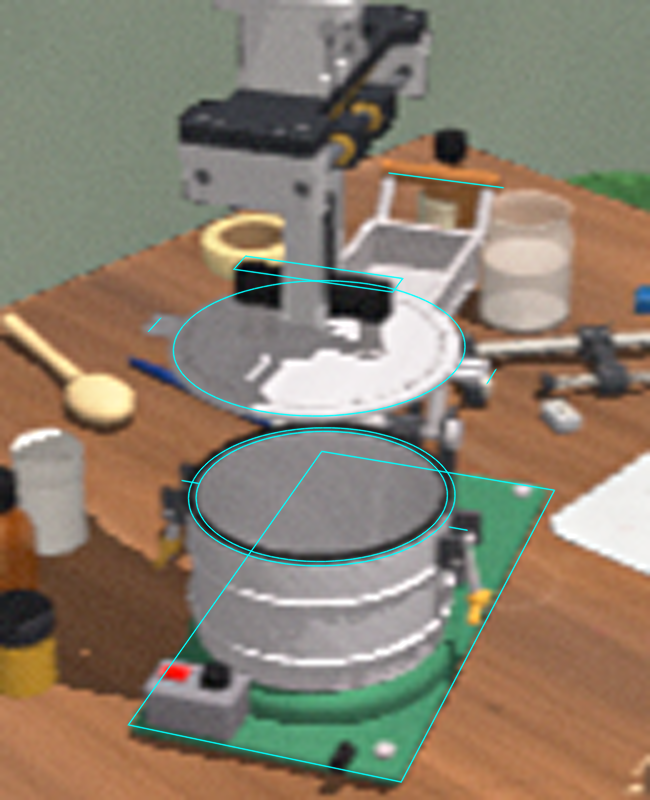

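View pics/t_p8.png

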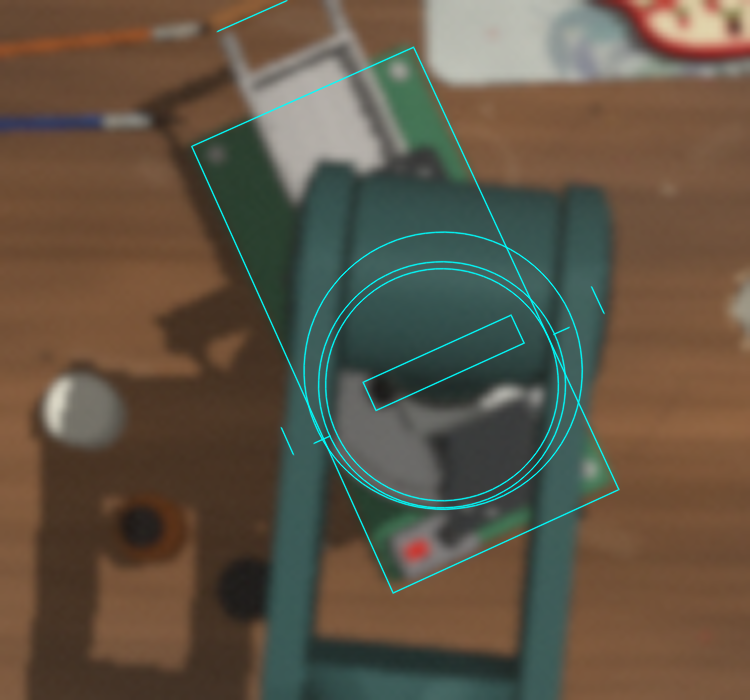

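View pics/s_p9.png

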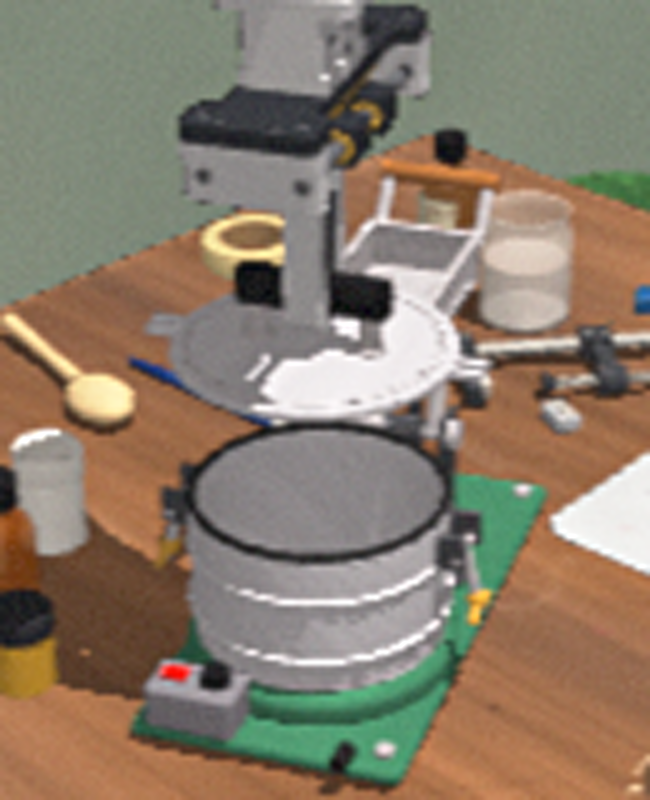

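View pics/t_p9.png

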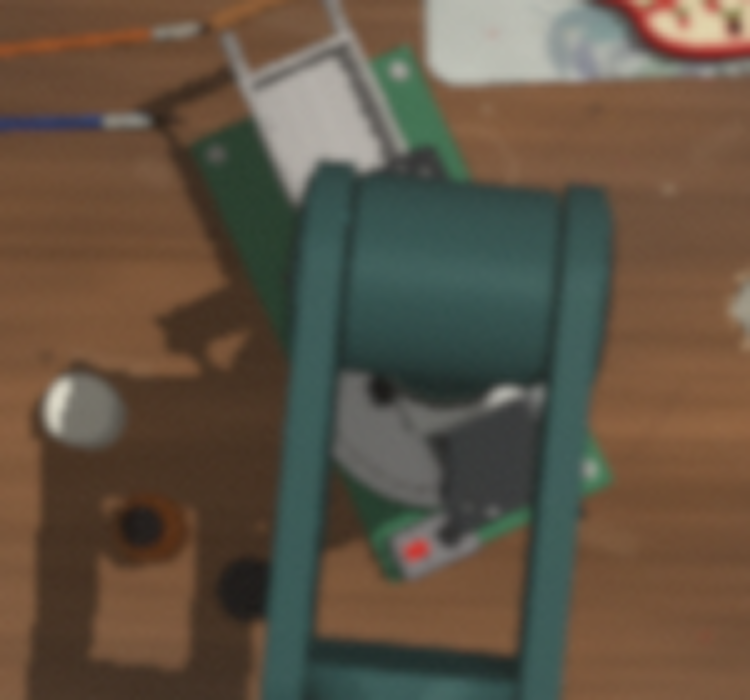

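Run:
```python
from look import *
from scipy.optimize import minimize
from scipy.ndimage import map_coordinates
t=np.linspace(0,2*np.pi,180,endpoint=False)
def samp(g,s,P):
    q=proj(s,P); return map_coordinates(g,[q[:,1],q[:,0]],order=1)
def ringdark(s,p,r=.068,z=.115):
    g=cv2.GaussianBlur(s['image'],(0,0),.7).astype(float).mean(2)
    f=lambda p:samp(g,s,np.c_[p[0]+r*np.cos(t),p[1]+r*np.sin(t),0*t+z]).mean()
    r_=minimize(f,p,method='Nelder-Mead',options=dict(initial_simplex=np.array([p,[p[0]+.004,p[1]],[p[0],p[1]+.004]])));return r_.x,r_.fun
def edge(s,p,r,z,tt):
    # maximise radial gradient (inside brighter/greater) magnitude
    g=cv2.GaussianBlur(s['image'],(0,0),.7).astype(float).mean(2)
    def f(p):
        c=lambda k:samp(g,s,np.c_[p[0]+k*np.cos(tt),p[1]+k*np.sin(tt),0*tt+z])
        return -np.mean(np.abs(c(r-.003)-c(r+.003)))
    r_=minimize(f,p,method='Nelder-Mead',options=dict(initial_simplex=np.array([p,[p[0]+.004,p[1]],[p[0],p[1]+.004]])));return r_.x,r_.fun
a0,b0=pickle.load(open('snaps0.pkl','rb'));a9,b9=pickle.load(open('snaps_p9.pkl','rb'))
for n,s in (('a0',a0),('b0',b0),('a9',a9)): print(n,ringdark(s,[.490,.0232]))
z=.2147-.025
for n,s,zz,p in (('a0',a0,.014,[.3865,.351]),('b0',b0,.014,[.3865,.351]),('a9',a9,z+.014,[.49,.0232]),('a9',a9,z+.008,[.49,.0232])): print(n,zz,edge(s,p,.074,zz,t))
# green bedplate fit
for n,s in (('a0',a0),('b0',b0)):
    im=s['image'].astype(int); m=(im[...,1]>im[...,0]+15)&(im[...,1]>im[...,2]+5)
    m[:150]=0 if n=='a0' else m[:150]; m[:, :230]=0; m[:,335:]=0; m[290:]=0;
    u=m.astype(float)
    from itertools import product
    def f(v):
        P=tumbler_pts(*v)[2]; q=proj(s,P)
        tot=0
        ins=np.zeros(m.shape,np.uint8); big=cv2.fillPoly(np.zeros((420*4,560*4),np.uint8),[np.round((q+.5)*4).astype(np.int32)],1)
        ins=cv2.resize(big.astype(np.float32),(560,420),interpolation=cv2.INTER_AREA)
        return (u*(1-ins)).sum()*1.0+0.15*ins.sum()*0.5
    v0=np.array([.490,.0232,np.radians(-63.8)])
    r=minimize(f,v0,method='Nelder-Mead',options=dict(initial_simplex=v0+np.array([[0,0,0],[.004,0,0],[0,.004,0],[0,0,.02]])))
    print(n,'bed',r.x[:2],np.degrees(r.x[2]),r.fun,m.sum())
```

```text
a0 (array([0.49156347, 0.02726609]), np.float64(68.04381183404465))
b0 (array([0.4913569 , 0.02806837]), np.float64(68.2543387371416))
a9 (array([0.49213882, 0.02726399]), np.float64(64.18124422881014))
a0 0.014 (array([0.38386054, 0.34975589]), np.float64(-56.587659269283144))
b0 0.014 (array([0.38756308, 0.35034591]), np.float64(-44.18644083722357))
a9 0.20370000000000002 (array([0.48647683, 0.02205468]), np.float64(-39.24321797818356))
a9 0.19770000000000001 (array([0.49403559, 0.0294075 ]), np.float64(-37.930484538712854))
a0 bed [0.48566335 0.02074599] -63.30578234686663 269.4796905517578 1051
b0 bed [0.49326995 0.0248751 ] -63.956548969092665 361.2171936035156 1234
```

Run:
```python
from look import *
a0,b0=pickle.load(open('snaps0.pkl','rb'));a9,b9=pickle.load(open('snaps_p9.pkl','rb'))
def two(s,f,box,k):
    x0,y0,x1,y1=box
    im=cv2.resize(s['image'][y0:y1,x0:x1,::-1],None,fx=k,fy=k,interpolation=cv2.INTER_NEAREST)
    for c,p in (((255,255,0),(.490,.0232)),((0,0,255),(.4915,.0273))):
        for P in tumbler_pts(*p,np.radians(-63.8)):
            q=(proj(s,P)-[x0,y0]+.5)*k; cv2.polylines(im,[np.round(q*8).astype(np.int32)],False,c,1,cv2.LINE_AA,3)
    return im
cv2.imwrite('pics/two_a.png',two(a9,'',(250,205,330,270),9)); cv2.imwrite('pics/two_b.png',two(b0,'',(250,190,325,260),8))
```

```text
(no output)
```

View pics/two_a.png

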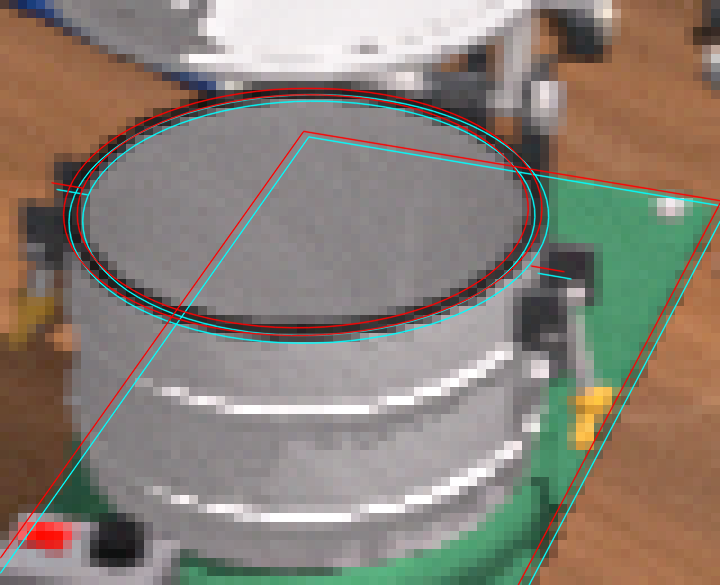

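View pics/two_b.png

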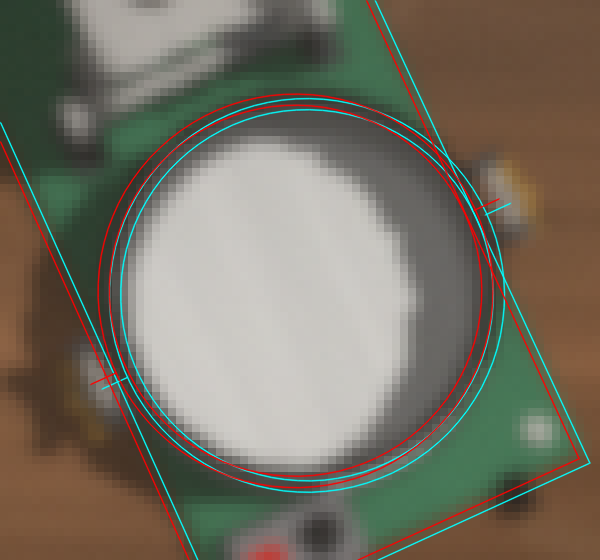

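```bash
cat > fit.py <<'E'
from look import *
from scipy.optimize import minimize
from scipy.ndimage import map_coordinates
t=np.linspace(0,2*np.pi,240,endpoint=False)
def hullfit(s,p,z,r=.074,verbose=0):
    g=cv2.GaussianBlur(s['image'],(0,0),.6).astype(float)
    def f(p):
        P=np.vstack([np.c_[p[0]+r*np.cos(t),p[1]+r*np.sin(t),0*t+z+h] for h in (.008,.014)])
        q=cv2.convexHull(proj(s,P).astype(np.float32))[:,0]
        c=q.mean(0)
        # resample
        d=np.r_[q,q[:1]]; L=np.r_[0,np.cumsum(np.hypot(*np.diff(d,axis=0).T))]; x=np.linspace(0,L[-1],200,endpoint=False)
        m=np.c_[np.interp(x,L,d[:,0]),np.interp(x,L,d[:,1])]
        tg=np.roll(m,-1,0)-np.roll(m,1,0); n=np.c_[tg[:,1],-tg[:,0]]; n/=np.hypot(*n.T)[:,None]
        n*=np.sign(((m-c)*n).sum(1))[:,None]
        sm=lambda q:np.stack([map_coordinates(g[...,k],[q[:,1],q[:,0]],order=1) for k in range(3)],1)
        D=np.abs(sm(m-1*n)-sm(m+1*n)).sum(1)
        return -np.mean(np.minimum(D,120))
    best=None
    for dx in(-.003,0,.003):
        for dy in (-.003,0,.003):
            p0=np.array([p[0]+dx,p[1]+dy])
            r_=minimize(f,p0,method='Nelder-Mead',options=dict(initial_simplex=np.array([p0,p0+[.003,0],p0+[0,.003]])))
            if best is None or r_.fun<best.fun: best=r_
    return best.x,best.fun
E
python3 - <<'E'
from fit import *
a0,b0=pickle.load(open('snaps0.pkl','rb'));a9,b9=pickle.load(open('snaps_p9.pkl','rb'));a8,_=pickle.load(open('snaps_p8.pkl','rb'));a7,_=pickle.load(open('snaps_p7.pkl','rb'))
print(hullfit(a0,[.386,.351],0),hullfit(b0,[.386,.351],0))
print('p7 tool .3862 .3502',hullfit(a7,[.386,.351],.1735-.025))
print('p8',hullfit(a8,[.490,.0235],.2146-.025)); x=hullfit(a9,[.490,.0235],.2147-.025)[0];print('p9',x)
draw(a9,lid_pts(x[0],x[1],np.radians(-63.8),.1897)+[p-[0,0,.006] for p in lid_pts(x[0],x[1],np.radians(-63.8),.1897)[:1]],'lidfit.png',(240,170,330,225),8)
E
```

```text
(array([0.38716471, 0.35739805]), np.float64(-113.24574219338412)) (array([0.38666972, 0.34961566]), np.float64(-116.40053885551679))
p7 tool .3862 .3502 (array([0.39018503, 0.36020595]), np.float64(-80.9666430084425))
p8 (array([0.49061868, 0.02807661]), np.float64(-83.71257755912984))
p9 [0.49234589 0.02846003]
```

View pics/lidfit.png

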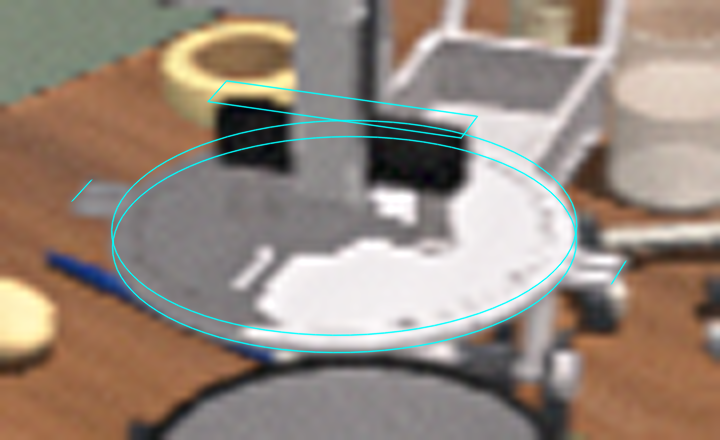

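```bash
cat > lat.py <<'E'
from fit import *
def prof(s,c,z,r,lat,halfdeg=22,step=.0004,rng=.012,show=False):
    # signed radial edge location at the two lateral extremes; colour-difference peak
    out=[]
    g=cv2.GaussianBlur(s['image'],(0,0),.5).astype(float)
    for sg in (1,-1):
        base=np.arctan2(sg*lat[1],sg*lat[0]); k=np.arange(-rng,rng,step)
        A=[]
        for d in np.radians(np.linspace(-halfdeg,halfdeg,31)):
            rr=r+k; P=np.c_[c[0]+rr*np.cos(base+d),c[1]+rr*np.sin(base+d),0*rr+z]; q=proj(s,P)
            A.append(np.stack([map_coordinates(g[...,j],[q[:,1],q[:,0]],order=1) for j in range(3)],1))
        m=np.mean(A,0); G=np.abs(np.gradient(m,axis=0)).sum(1)
        i=np.argsort(G)[::-1]; pk=[j for j in range(1,len(G)-1) if G[j]>G[j-1] and G[j]>=G[j+1] and G[j]>.35*G.max()]
        out.append([(round(1000*k[j],1),round(G[j],1)) for j in pk])
    return out
E
python3 - <<'E'
from lat import *
S={n:pickle.load(open(f'snaps{n}.pkl','rb')) for n in ('0','_p7','_p8','_p9','_p6')}
lat=np.array([.72,-.69])
for n,c,z in (('0',(.387,.351),.011),('_p7',(.3862,.3502),.1595),('_p8',(.4903,.0233),.2006),('_p9',(.4903,.0233),.2006)):
    print('lid scene',n,prof(S[n][0],c,z,.074,lat))
for n in ('0','_p6','_p7','_p8','_p9'):
    print('drum outer scene',n,prof(S[n][0],(.4903,.0233),.113,.070,lat))
for ang in range(0,180,15):
    l=np.array([np.cos(np.radians(ang)),np.sin(np.radians(ang))])
    print('top',ang,'lid',prof(S['0'][1],(.387,.351),.014,.074,l,12),'drum',prof(S['0'][1],(.4903,.0233),.115,.070,l,12))
E
```

```text
lid scene 0 [[(np.float64(-2.4), np.float64(23.3))], [(np.float64(3.6), np.float64(19.0))]]
lid scene _p7 [[(np.float64(-3.2), np.float64(20.7))], [(np.float64(-9.6), np.float64(1.2)), (np.float64(-8.0), np.float64(1.3)), (np.float64(-2.0), np.float64(1.2)), (np.float64(3.2), np.float64(1.5)), (np.float64(6.0), np.float64(1.3)), (np.float64(8.0), np.float64(0.8))]]
lid scene _p8 [[(np.float64(-1.6), np.float64(27.9))], [(np.float64(-2.4), np.float64(2.0)), (np.float64(2.8), np.float64(4.5)), (np.float64(8.4), np.float64(1.7))]]
lid scene _p9 [[(np.float64(-1.6), np.float64(27.3))], [(np.float64(-7.6), np.float64(1.8)), (np.float64(2.8), np.float64(4.1)), (np.float64(5.2), np.float64(3.5))]]
drum outer scene 0 [[(np.float64(-7.6), np.float64(11.3)), (np.float64(-0.4), np.float64(4.3)), (np.float64(1.2), np.float64(4.4)), (np.float64(3.6), np.float64(4.2))], [(np.float64(-4.0), np.float64(18.6))]]
drum outer scene _p6 [[(np.float64(-7.2), np.float64(11.7)), (np.float64(-0.4), np.float64(4.6)), (np.float64(1.2), np.float64(4.8)), (np.float64(3.6), np.float64(4.6))], [(np.float64(-4.0), 
[... 2723 characters left out ...]
4(-7.6), np.float64(4.0)), (np.float64(4.0), np.float64(7.8))]]
top 135 lid [[(np.float64(-0.4), np.float64(10.7))], [(np.float64(0.8), np.float64(12.2))]] drum [[(np.float64(-5.6), np.float64(19.8))], [(np.float64(-5.6), np.float64(3.5)), (np.float64(2.4), np.float64(4.9))]]
top 150 lid [[(np.float64(-0.4), np.float64(10.1))], [(np.float64(0.4), np.float64(10.5))]] drum [[(np.float64(-6.0), np.float64(19.7))], [(np.float64(-4.8), np.float64(3.3)), (np.float64(2.4), np.float64(4.5))]]
top 165 lid [[(np.float64(0.8), np.float64(7.6))], [(np.float64(-0.0), np.float64(8.2))]] drum [[(np.float64(-6.8), np.float64(19.6))], [(np.float64(-4.0), np.float64(3.4)), (np.float64(3.2), np.float64(4.7))]]
```

arm_command(plan=[[0,0,0,-0.006,0],[0,0,0,-0.016,0],[0,0,0,-0.026,0],[0,0,0,-0.036,0],[0,0,0,-0.046,0],[0,0,0,-0.054,0],[0,0,0,-0.058,0],[0,0,0,-0.0595,0],[0,0,0,-0.0595,0],[0,0,0,-0.0595,0]])

```text
time: 18.1
tool_pos: [0.4905, 0.0231, 0.1554]
ee_rot: [3.141, -0.001, 0.457]
wrist_force: [0.5, 0.8, -3.7]
width: 0.0154
```

Run:
```python
from look import *
a,b,o=look('q1',(240,160,340,260),(200,150,350,290),k=8)
for i in range(6):
    o=robot.get_obs(); optics.snapshot('top'); print(np.round(o['tool_pos'],4),np.round(o['wrist_force'],1),np.round(o['qvel'],3))
```

```text
18.2 [0.49047715 0.02311107 0.15536413] [ 1.79979204e+02 -4.06814310e-02  2.62031737e+01] [-0.42259167 -0.70033692 -2.23800816] 0.015931151751124986
[0.4905 0.0231 0.1554] [-0.4 -0.7 -2.2] [-0.002  0.003  0.001  0.     0.001  0.   ]
[0.4904 0.0231 0.1553] [ 0.2  0.2 -3.2] [-0.     0.001  0.002  0.    -0.001 -0.001]
[0.4904 0.0231 0.1552] [-0.4 -0.4 -4.2] [-0.     0.001  0.001 -0.001  0.002  0.001]
[0.4904 0.0231 0.1552] [ 0.3 -0.5 -4.1] [ 0.     0.001  0.002 -0.001  0.     0.   ]
[0.4903 0.0231 0.1551] [ 0.7 -0.3 -1.9] [-0.     0.     0.003  0.001  0.001  0.   ]
[0.4903 0.0231 0.1551] [ 0.6  0.1 -2.8] [-0.001  0.001  0.003  0.002 -0.001  0.002]
```

View pics/s_q1.png

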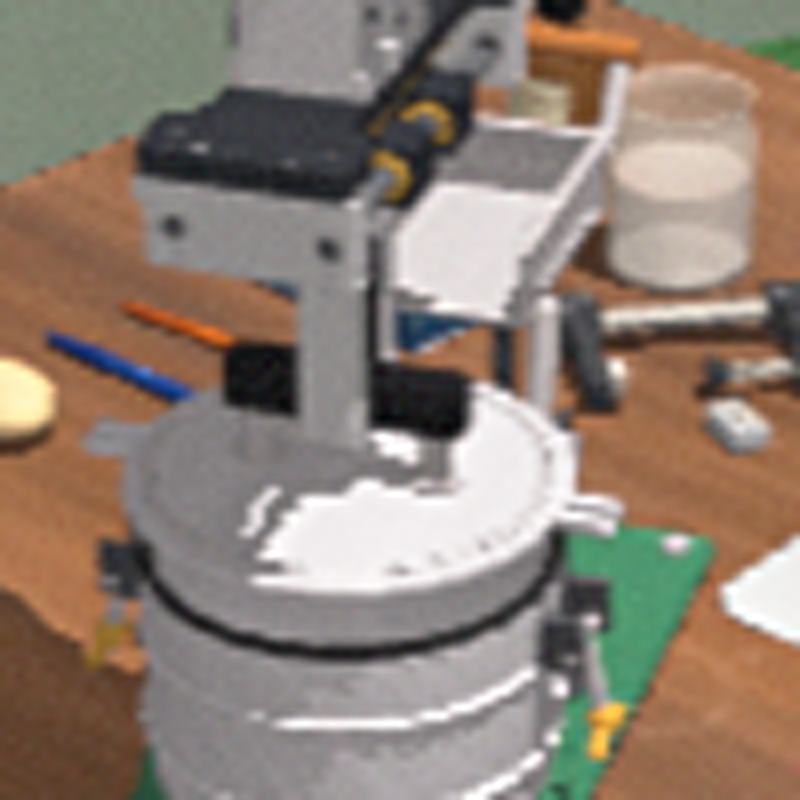

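Run:
```python
from fit import *
a,b=pickle.load(open('snaps_q1.pkl','rb'))
yw=np.radians(-63.8)
def W(p,c=(.4904,.0231),y=yw): p=np.array(p,float);return np.c_[c[0]+np.cos(y)*p[:,0]-np.sin(y)*p[:,1],c[1]+np.sin(y)*p[:,0]+np.cos(y)*p[:,1],p[:,2]]
f=lambda P:((proj(a,W(P))-[240,160]+.5)*8).round(0).tolist()
print('tines -x',f([[-.08,.0145,.102],[-.08,-.0145,.102]]),'+x',f([[.08,.0145,.102],[.08,-.0145,.102]]))
z=.1302
print('ears tip', f([[-.091,0,z+.011],[.091,0,z+.011]]))
t=np.linspace(0,6.283,360)
g=lambda r,z:((proj(a,W(np.c_[r*np.cos(t),r*np.sin(t),0*t+z]))-[240,160]+.5)*8)
for n,r,zz in (('rim',.07,.115),('rimin',.07,.109),('fl lo',.074,z+.008),('fl top',.074,z+.014)):
    q=g(r,zz); print(n,q[:,0].min().round(),q[:,0].max().round(),q[:,1].max().round())
# overlays with concentric model
L=[W(np.c_[.07*np.cos(t),.07*np.sin(t),0*t+.115]),W(np.c_[.074*np.cos(t),.074*np.sin(t),0*t+z+.008])]
for sx in(-1,1):
  for sy in (-1,1):
    y0,y1=sy*.011,sy*.018
    L.append(W([[sx*.07,y0,.108],[sx*.09,y0,.108],[sx*.09,y1,.108],[sx*.07,y1,.108],[sx*.07,y0,.108]]))
  L.append(W([[sx*.074,-.008,z+.011],[sx*.091,-.008,z+.011],[sx*.091,.008,z+.011],[sx*.074,.008,z+.011]]))
draw(a,L,'q1o.png',(245,205,325,255),10)
```

```text
tines -x [[148.0, 522.0], [115.0, 564.0]] +x [[601.0, 600.0], [575.0, 646.0]]
ears tip [[96.0, 437.0], [623.0, 524.0]]
rim 142.0 568.0 664.0
rimin 143.0 568.0 680.0
fl lo 127.0 582.0 608.0
fl top 126.0 582.0 592.0
```

View pics/q1o.png

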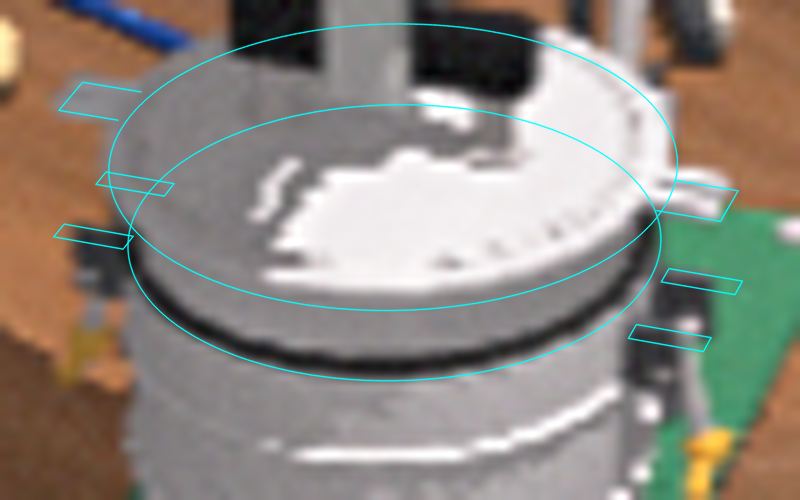

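Run:
```python
from look import *
_,b=pickle.load(open('snaps_p6.pkl','rb'));a,_=pickle.load(open('snaps_q1.pkl','rb'))
x=draw(b,[],'drum.png',(220,130,340,280),5); cv2.imwrite('pics/full.png',a['image'][:,:,::-1])
```

```text
(no output)
```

View pics/drum.png

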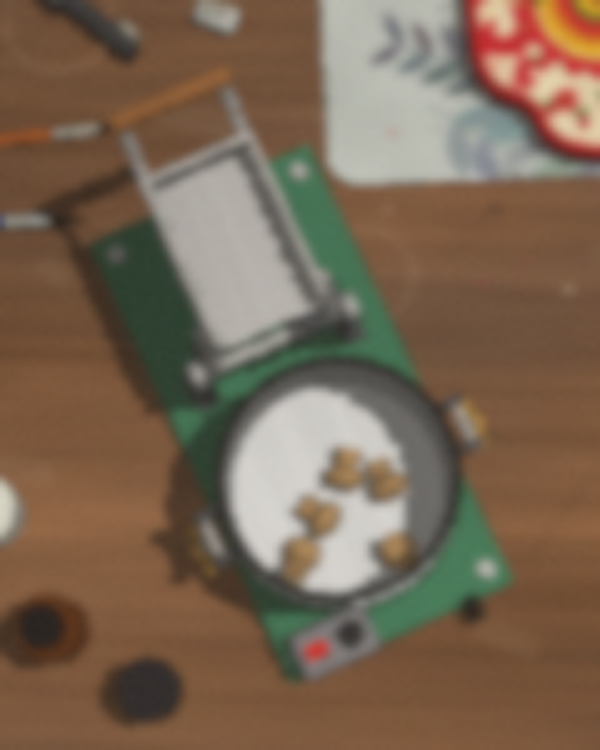

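View pics/full.png

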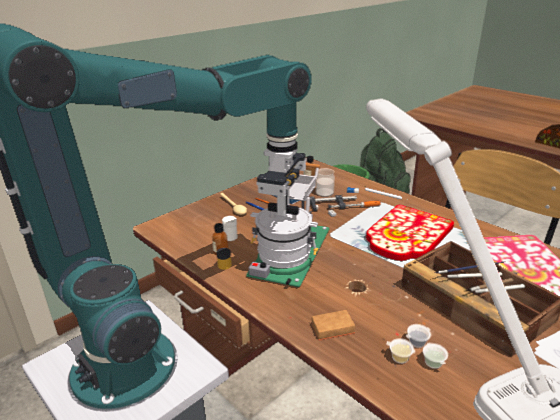

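Run:
```python
from look import *
_,b=pickle.load(open('snaps_p6.pkl','rb'))
F=lambda u,v,z:atz(b,220+u/5-.5,130+v/5-.5,z)
p,q=F(208,537,.105),F(466,420,.105);d=q-p;print((p+q)/2,np.degrees(np.arctan2(d[1],d[0])),np.hypot(*d[:2]))
print(F(339,482,.115))
for l,r in (((112,124),(228,73)),): 
    p,q=F(*l,.203),F(*r,.203);d=q-p;print((p+q)/2,np.degrees(np.arctan2(d[1],d[0])))
# bedplate long right edge
p,q=F(312,150,.014),F(510,580,.014);d=p-q;print(np.degrees(np.arctan2(d[1],d[0]))-90)
```

```text
[0.49382355 0.0256463  0.105     ] -63.82932592546813 0.16197296315736637
[0.4908953  0.02468106 0.115     ]
[0.68906353 0.12262769 0.203     ] -64.02642799095331
-63.95623607786242
```

arm_command(plan=[[0,0.0005,0.001,0,0],[0,0.0005,0.001,0,0],[0,0.0005,0.001,0,0],[0,0.0005,0.001,0,0],[0,0.0005,0.001,0,0],[0,0.0005,0.001,0,0]])

```text
time: 19.25
tool_pos: [0.4907, 0.0241, 0.155]
ee_rot: [3.142, -0.0, 0.457]
wrist_force: [-0.0, -0.0, -3.4]
width: 0.0155
```

Run:
```python
from look import *
o=robot.get_obs();print(o['time'],o['tool_pos'],np.degrees(o['ee_rot']),o['qvel'].round(4),o['wrist_force'],o['width'])
print(robot.close_job())
```

```text
19.25 [0.49073792 0.02411255 0.15498179] [ 1.79999590e+02 -2.02919099e-03  2.62038664e+01] [ 0.0007  0.0006 -0.001  -0.0005 -0.0006  0.0005] [-0.02151775 -0.03446813 -3.37491258] 0.015461837115160505
the job is handed in; nothing more can be done
None
```

The pan was tipped and let back down onto its rest, empty. A later top picture shows all five knobs in the drum. The lid is now held above the drum, and I handed the job in at 19.25 s.

**Final lid pose:** its underside is at about z = 0.130 m, 15 mm above the rim. The tool is level to within 0.01° and the joints are essentially still. The wrist reads about 3 N, roughly the lid's weight. I saw no sign of the lid touching the tumbler.

**Alignment:** the lid's yaw is −63.8°. The forks, bedplate and pan bar measured between −63.8° and −64.0°. Centring is good to about 1–2 mm.

**Checks that disagreed:**
- An automatic fit to the seal ring put the drum centre about 4 mm further in y. I judged it biased by shadow and by the side camera's calibration, because the lid and rim look concentric in that camera. I moved the lid only 1 mm toward that fit.
- The ears in the side view hinted at a lid yaw about 1° off. I left it uncorrected.

The bottle, jars and sanding block look unmoved in the last side picture; I did not measure them again.

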